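# Rock the ball sorter's gate over and feed the other tray

### The job

The seesaw gate of this ball sorter leans towards one tray; with a fingertip, press down its raised end so that it rocks over and leans fully towards the other tray. Then push the shutter's paddle sideways until the shutter is fully open, leave it open, and let all five porcelain balls run by themselves into that other tray, finishing when they lie still. Do not touch the balls, and leave the jar, the bowl and the brush where they are.

Things in the scene. Friction and masses are not known exactly. Their poses are not given: they have to be found in the camera images.
- sorter: fixed ball sorter of plywood and aluminium, about 250 mm long (x) and 380 mm wide (y) with its trays. Origin: on the table straight under the middle of the seesaw gate; x axis points from the gate to the high end of the feed trough (roughly away from the robot), y axis to the left tray, z up. Positions below in its frame
- trough_mouth (a point): lower end of the sloping open feed trough, on its floor: x 30 mm, 122 mm above the table. The trough runs 148 mm towards +x, rising to 144 mm; 36 mm wide, walls 22 mm above its floor. Five balls queue in it in a row behind the shutter
- tray_left (a point): centre of the floor of the left (+y) open wooden catch tray, under the gate's left end: inside x -50 to 50 mm, y 66 to 185 mm, walls 45 to 70 mm high
- tray_right (a point): the same for the right (-y) tray: inside x -50 to 50 mm, y -66 to -185 mm
- gate (a joint): tilt (rad) of the white seesaw gate about a pin along the sorter's x. +0.28 = left end up, balls run into the right tray; -0.28 = right end up, balls run into the left tray. It starts resting on one of these two stops. Slightly top-heavy: pressed past level it drops onto the other stop; takes under 1 N
- gate_pin (a point): middle of the gate's pin, 85 mm above the table. The gate is a channel 160 mm long (y) and 46 mm wide, its floor 5 mm above the pin, side walls 16 mm high; along the middle 80 mm of its robot side (x -22 mm) the wall is taller and carries a lying steel bar, 20 mm thick and 60 mm long, with its top 149 mm above the table when level
- gate_left (a point): centre of the top of the flat finger tab at the gate's left (+y) end: tab 46 mm (x, from -23 to -69 mm) by 40 mm (y) by 6 mm thick, on the robot's side of the channel, 75 mm left of the pin; its top is about 110 mm above the table when up and 69 mm when down
- gate_right (a point): the same for the like tab at the gate's right (-y) end
- shutter (a joint): sideways travel of the steel shutter that holds the balls back at the trough's lower end, m, along the sorter's +y: 0 = shut, 0.050 = fully open at its stop. It slides stiffly (about 1.2 N) and stays where it is left. The balls run once it is about 0.03 open.
- paddle_top (a point): centre of the top of the upright wooden push paddle on the shutter: 24 mm (x) by 10 mm (y) by 45 mm high, its top 199 mm and its foot 154 mm above the table; it moves with the shutter, which opens when the paddle is pushed on its -y side towards the sorter's +y
- ball0: white porcelain ball, 25 mm diameter, 20 g, number 1 of five in the trough counted from the shutter; origin at its centre
- ball1: white porcelain ball, 25 mm diameter, 20 g, number 2 of five in the trough counted from the shutter; origin at its centre
- ball2: white porcelain ball, 25 mm diameter, 20 g, number 3 of five in the trough counted from the shutter; origin at its centre
- ball3: white porcelain ball, 25 mm diameter, 20 g, number 4 of five in the trough counted from the shutter; origin at its centre
- ball4: white porcelain ball, 25 mm diameter, 20 g, number 5 of five in the trough counted from the shutter; origin at its centre
- glaze_jar: loose blue glaze jar with black lid, 52 mm diameter, 75 mm high, standing beside the trough behind one of the trays (bystander); origin at the centre of its underside
- tea_bowl: loose terracotta tea bowl, 72 mm diameter, 55 mm high, standing on the other side of the trough (bystander); origin at the centre of its underside
- brush: loose 160 mm brush lying on the table on the robot's side of the sorter, roughly along the sorter's y (bystander)
There are look-alikes about, which are no part of the job. What is shaped like the ball3 but orange or red is not meant. What is shaped like the ball1 but yellow is not meant.

How it is judged:
By the outcome, as a careful person would: the job done as asked, in the order asked, and still so for the second after the job is handed in, with the robot touching nothing.
It also fails if it takes over 42 s, if anything falls off the work surface, if the arm or the gripper's body presses on something with over 40 N, if the wrist force passes 120 N, or if a joint passes its speed limit or range.

### The arm

A 7-joint arm with a two-finger parallel gripper is mounted at the origin on the work surface. World frame = base frame: x ahead of the robot, y to its left, z up, the work surface at z = 0. Lengths are in m, angles in rad, forces in N, time in s.
With the tool pointing down it reaches from about 0.4 to 0.85 m from the base axis. Payload 10.4 kg.
Tool frame: the origin (TCP) lies on the centre line of the jaws, within the pads' length; the fingertips stand 14 mm ahead of it and the grasp point (between the pads) lies 5 mm behind it (robot.finger_overhang is the distance from the TCP to the fingertips, in m); z points along the fingers, y is the line along which they close (so a half turn about z gives the same grasp; the last joint's range is limited). The gripper opens to 85 mm and grips with 20 to 120 N. Pads are 22 mm wide; open, the fingers measure 114 mm over their backs; the gripper's body (76 mm by 85 mm) begins 54 mm behind the grasp point. The pads swing forward as they close: fully open they stand 13 mm farther back than shut.
Start: joints at [-1.207, 0.332, -0.065, 1.46, 0.022, 1.35, -0.088], TCP at [0.236, 0.579, 0.245] pointing down, gripper open.
Joint ranges: [-2.6, 2.6], [-0.5, 2.12], [-1.47, 1.34], [0.16, 2.42], [-1.27, 4.41], [0.06, 2.06], [-2.6, 2.6]. Speed limits (rad/s): [2.22, 2.22, 2.79, 2.79, 3.14, 3.14, 3.14].

### API

Orientations are given as [roll, pitch, yaw] about the fixed x, y, z axes, in that order (R = Rz(yaw) Ry(pitch) Rx(roll)).
In Python, from cell import robot gives the robot as it stands.
- The arm moves only by the shell command python3 -m creep 'ROWS' [FORCE]. ROWS is a JSON object of lists of equal length, an entry for each row: "hand": the opening, from 0 (shut) to 1 (fully open); "translation": the shift along the tool's x, y, z scaled (see below), a list of three; "delta_rot": the turn, a rotation vector about the tool's x, y, z scaled (see below), a list of three. In form: {"hand": [hand, ...], "translation": [[tx, ty, tz], ...], "delta_rot": [[wx, wy, wz], ...]}. A call has 1 to 10 rows; each row is the pose to reach, as a shift and turn from the pose commanded when the call began, along the tool's axes at that moment; what a row does not reach only later rows make up. The controller multiplies each number of a shift by 100 mm and each number of a turn by 90 degrees. A row lasts 1/12 s, in which the tool goes at most 41.7 mm and 7.16 degrees, less where a joint would pass 70% of its speed; a pose out of reach is approached as far as the arm can. A call with a number of a shift or a turn outside -1 to 1 is refused whole. A call with a gripper value outside its range is refused whole. The fingers move at their own pace and stop on an object; FORCE is the grip in N (left out, the last holds). Time passes only in rows, so rows that repeat a pose let the fingers close. It gives the time, the measured TCP pose, the force, the opening and the grip force at its end, in the units of the state.
- robot.state(): the state, without advancing time (a new reading comes with each control period).
- robot.read_camera(name): name is "side" or "top" or "wrist"; returns a dict with "img" (400x640x3 uint8, red, green, blue), "K" (3x3 intrinsics, pixels), "dist" ([k1, k2, p1, p2, k3] as OpenCV has them; the pictures are not rectified), "camera_from_world" (4x4, takes a point from world to camera coordinates). Camera axes: x right, y down, z forward; pixel columns grow to the right and rows downward; lengths in m; the calibration is good to about 2 mm. A picture is of the moment at which its call begins. There is no depth.
- robot.hand_in(): hands the job in; it is judged then, once.
The state is a dict: "clock": time; "q": joint angles; "joint_vel": joint speeds; "effort": joint torques, N m; "ee_pos": TCP position; "tool_rot": TCP orientation; "contact_force": force on the tool from outside, world axes, zero at the start; "ft_torque": the same for the moment, N m; "width": finger opening in m; "finger_force": force on a finger pad.
Only numpy, scipy, OpenCV 4.12 (cv2) and the standard library are available. Lean on these libraries where they do the work, as an engineer would, in place of code of your own. Each camera call takes 0.05 s, during which the arm holds its last target. There are 200 camera calls.

## Working session

There is one attempt and no reset: what is moved stays moved. The work goes in short steps, Python scripts to look and compute and a shell command to move; the robot and the scene stay as the last step left them, time stands still between calls to the robot, and variables do not carry over. Pictures are saved under pics/ and viewed, at most 10 in all, crops included, and the job is handed in when it is done.

```bash
mkdir -p pics && python3 - <<'E'
from cell import robot
import cv2
for n in ("top","side"):
    c=robot.read_camera(n); cv2.imwrite(f"pics/{n}0.png",c["img"][:,:,::-1]); print(n,c["K"].tolist(),c["dist"],c["camera_from_world"].round(3).tolist())
s=robot.state(); print(s["clock"],s["ee_pos"],s["tool_rot"],s["width"])
E
```

```text
top [[369.89588280629624, 0.0, 321.7857565238253], [0.0, 369.89588280629624, 206.4306311548646], [0.0, 0.0, 1.0]] [-0.08213031  0.          0.          0.          0.        ] [[-0.022, -1.0, -0.017, 0.05], [-0.983, 0.025, -0.182, 0.653], [0.182, 0.012, -0.983, 0.784], [0.0, 0.0, 0.0, 1.0]]
side [[497.29510616636617, 0.0, 323.0768760074969], [0.0, 497.29510616636617, 203.7280340997712], [0.0, 0.0, 1.0]] [0.00849409 0.         0.         0.         0.        ] [[0.925, -0.379, 0.002, -0.554], [-0.237, -0.583, -0.777, 0.278], [0.296, 0.719, -0.629, 0.794], [0.0, 0.0, 0.0, 1.0]]
0.1 [0.2356596  0.57852063 0.24458519] [-3.14029291e+00  7.27228090e-05  2.75479641e+00] 0.08566448867793647
```

View pics/top0.png

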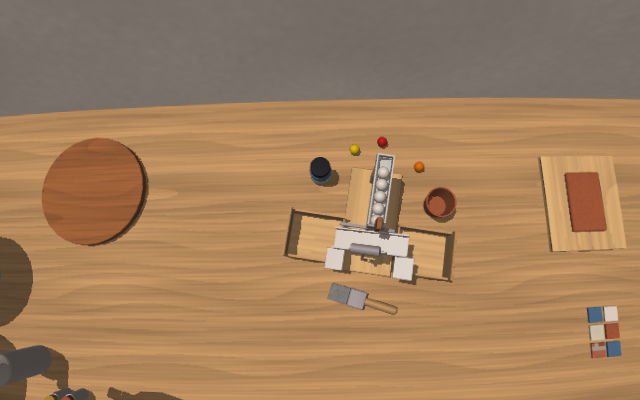

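View pics/side0.png

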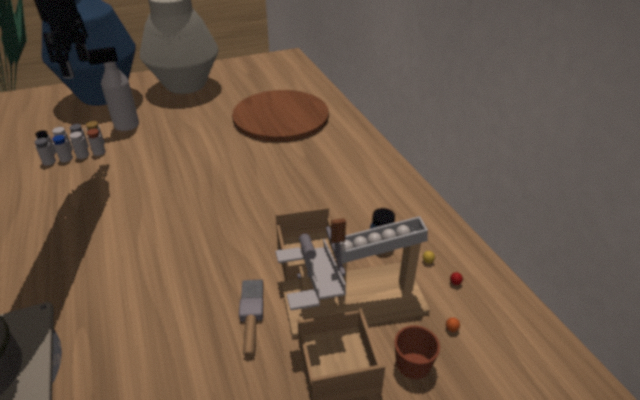

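The top picture shows the sorter near (370,235): tabs at (335,259) and (403,268), paddle at (379,224), balls from (377,209) to (383,172). The side picture shows the same with the gate at (320,270). The possible look-alikes are the yellow (354,149), red (382,142) and orange (419,167) balls. All three lie on the table outside the trough, so only the white row in the trough counts. Next, a close crop.

```bash
python3 - <<'E'
import cv2,numpy as np
t=cv2.imread("pics/top0.png")[145:315,270:470]; s=cv2.imread("pics/side0.png")[190:400,230:450]
cv2.imwrite("pics/topc.png",cv2.resize(t,None,fx=4,fy=3.5*4/3.5*0.87,interpolation=cv2.INTER_CUBIC) if 0 else cv2.resize(t[:150],(800,600),interpolation=cv2.INTER_CUBIC))
cv2.imwrite("pics/sidec.png",cv2.resize(s[:160,20:220],(750,600),interpolation=cv2.INTER_CUBIC))
E
```

```text
(no output)
```

View pics/topc.png

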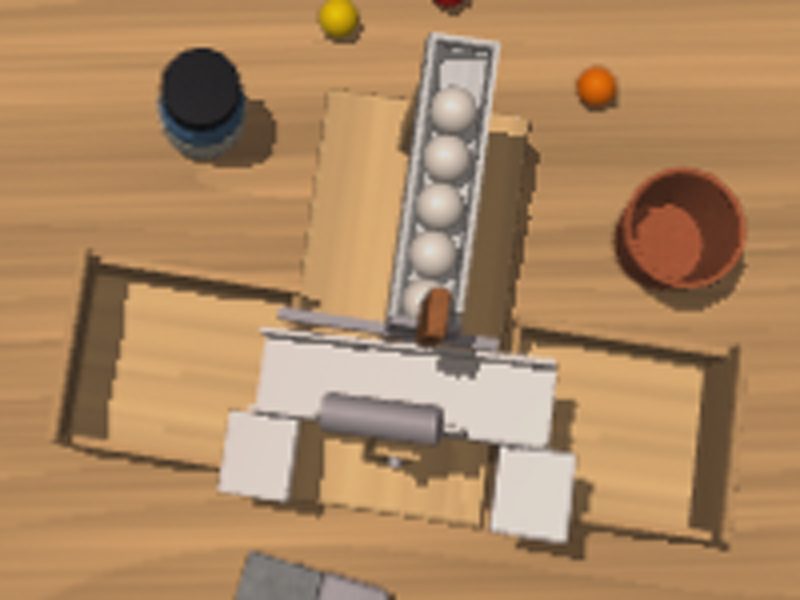

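View pics/sidec.png

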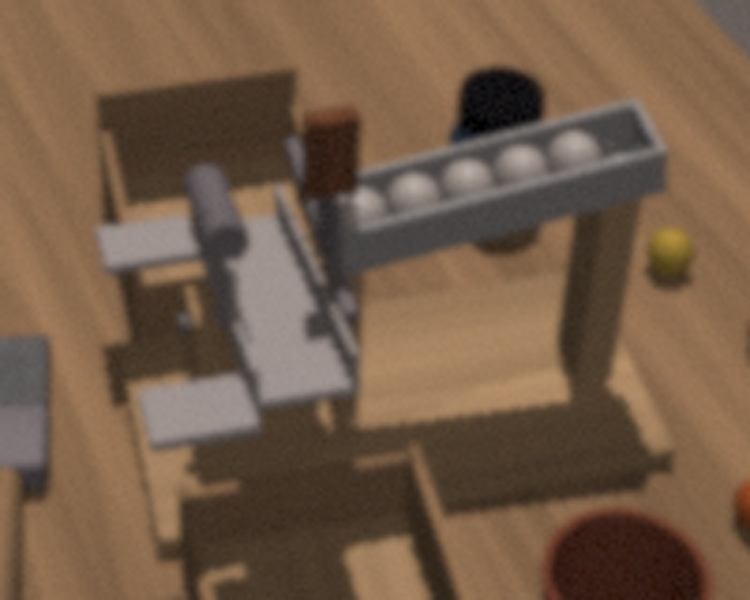

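The top crop shows the tabs centred at crop (260,455) and (533,494), the trough's high end at (465,38) and the paddle at (435,315). The side crop shows the tabs at (150,243) and (198,411), the paddle top at (332,113) and the trough end at (651,127). I'll fit the sorter pose under both lean hypotheses.

```bash
cat > h.py <<'E'
from cell import robot
import cv2,numpy as np
from scipy.spatial.transform import Rotation as Rn
def proj(c,P):
    T=np.array(c["camera_from_world"]); return cv2.projectPoints(np.array(P,float).reshape(-1,1,3),cv2.Rodrigues(T[:3,:3])[0],T[:3,3],c["K"],np.array(c["dist"]))[0][:,0]
def world(p,P):
    P=np.atleast_2d(np.array(P,float)); return np.c_[p[0]+P[:,0]*np.cos(p[2])-P[:,1]*np.sin(p[2]),p[1]+P[:,0]*np.sin(p[2])+P[:,1]*np.cos(p[2]),P[:,2]]
E
python3 - <<'E'
from h import *
from scipy.optimize import least_squares
t,s=robot.read_camera("top"),robot.read_camera("side")
T=np.array([[260,455],[533,494],[465,38]])/4+[270,145]
S=np.array([[150,243],[198,411],[651,127],[332,113]])/3.75+[250,190]
for g in (.28,-.28):
    d=.0205*np.sign(g)
    P=np.array([[-.046,.072,.0895+d],[-.046,-.072,.0895-d],[.178,0,.166],[.0,0,.199]])
    # unknown paddle x,y as p[3:5]
    def f(p):
        Q=P.copy(); Q[3,:2]=p[3:5]; W=world(p,Q)
        return np.r_[(proj(t,W[:3])-T).ravel(),(proj(s,W)-S).ravel()]
    r=least_squares(f,[.55,0,-.1,0,0]); print(g,r.x.round(4),r.cost,r.fun.round(1)); 
    W=world(r.x,np.r_[P[:3],[[r.x[3],r.x[4],.199],[r.x[3],r.x[4],.154]]]); print(W.round(3), proj(t,W[3:]).round(1))
E
```

```text
0.28 [ 0.5667 -0.0711 -0.1663  0.028   0.0011] 286.6429072767873 [  0.4  -0.3  -3.3  -0.   -0.5  -1.5  -2.5 -16.4   0.7  16.8   1.1  -1.2
  -0.    0. ]
[[ 0.533  0.008  0.11 ]
 [ 0.509 -0.135  0.069]
 [ 0.742 -0.101  0.166]
 [ 0.595 -0.075  0.199]
 [ 0.595 -0.075  0.154]] [[379.  222.6]
 [376.  225.7]]
-0.28 [ 0.5664 -0.0711 -0.1757  0.0284  0.0014] 3.0708302816368946 [-0.1  0.3  0.3  0.1  0.3 -1.2 -1.4 -0.2 -0.7  0.1  1.3 -0.5 -0.  -0. ]
[[ 0.534  0.008  0.069]
 [ 0.508 -0.134  0.11 ]
 [ 0.742 -0.102  0.166]
 [ 0.595 -0.075  0.199]
 [ 0.595 -0.075  0.154]] [[379.  222.6]
 [376.  225.7]]
```

The fit is clear: the right end is up (lean −0.28, residuals about 1 px), so the balls now would go left and the target is the right tray. I'll close the hand, align with the sorter (tool x = −sorter x, tool y = +sorter y), and travel.

```bash
python3 -m creep '{"hand":[0,0,0,0],"translation":[[0,0,-0.2],[0,0,-0.2],[0,0,-0.2],[0,0,-0.2]],"delta_rot":[[0,0,-0.067],[0,0,-0.134],[0,0,-0.134],[0,0,-0.134]]}' 40
python3 -m creep '{"hand":[0,0,0,0],"translation":[[-0.8,-0.95,0],[-0.8,-0.95,0],[-0.8,-0.95,0],[-0.8,-0.95,0]],"delta_rot":[[0,0,0],[0,0,0],[0,0,0],[0,0,0]]}'
python3 -c "from cell import robot;s=robot.state();print(s['tool_rot'],s['q'].round(2) if hasattr(s['q'],'round') else s['q'])"
```

```text
clock: 0.53
ee_pos: [0.2358, 0.5787, 0.2649]
tool_rot: [-3.141, -0.0, 2.962]
contact_force: [0.6, 0.5, -0.1]
width: 0.0388
finger_force: 0.0
clock: 0.87
ee_pos: [0.3038, 0.4643, 0.2651]
tool_rot: [-3.139, 0.003, 2.951]
contact_force: [2.0, 0.8, 0.0]
width: -0.0001
finger_force: 0.0
[-3.13893108e+00  2.62265515e-03  2.95148087e+00] [-1.05  0.17 -0.03  1.62  0.01  1.35  0.3 ]
```

```bash
for i in 1 2 3; do python3 -m creep '{"hand":[0,0,0,0],"translation":[[-0.8,-0.95,0],[-0.8,-0.95,0],[-0.8,-0.95,0],[-0.8,-0.95,0]],"delta_rot":[[0,0,0],[0,0,0],[0,0,0],[0,0,0]]}' | grep ee_pos; done
python3 -m creep '{"hand":[0,0,0,0],"translation":[[0,-0.95,0],[0,-0.95,0],[0,-0.95,0],[0,-0.95,0]],"delta_rot":[[0,0,0],[0,0,0],[0,0,0],[0,0,0]]}'
cat > w.py <<'E'
from h import *
# goal (sorter frame mm: x y, tip z) -> shift in tool units (x100mm)
import sys
g=[float(v)/1000 for v in sys.argv[1:4]]; p=[.5664,-.0711,-.1757]
s=robot.state(); e=np.array(s["ee_pos"]); R=Rn.from_euler("xyz",s["tool_rot"]).as_matrix()
W=world(p,[[g[0],g[1],g[2]+robot.finger_overhang]])[0]
d=e-[p[0],p[1],0]; c,n=np.cos(p[2]),np.sin(p[2])
print("now sorter mm",(np.array([c*d[0]+n*d[1],-n*d[0]+c*d[1],e[2]-robot.finger_overhang])*1000).round(1),"shift",(R.T@(W-e)*10).round(3),"turn",((np.pi+p[2]-s["tool_rot"][2]+np.pi)%(2*np.pi)-np.pi)/(-np.pi/2),"t",s["clock"],"F",s["contact_force"])
E
python3 w.py -56 -82 140
```

```text
ee_pos: [0.3649, 0.3562, 0.2651]
ee_pos: [0.426, 0.2483, 0.2651]
ee_pos: [0.4872, 0.1404, 0.265]
clock: 2.2
ee_pos: [0.467, 0.0512, 0.2651]
tool_rot: [-3.142, -0.0, 2.956]
contact_force: [0.4, -0.4, 0.1]
width: 0.0
finger_force: 0.0
now sorter mm [-119.2  103.1  251.1] shift [-0.651 -1.844  1.111] turn -0.006224856121238115 t 2.2 F [ 0.37132479 -0.41724199  0.10935969]
```

```bash
for i in 1 2; do python3 -m creep '{"hand":[0,0,0,0],"translation":[[-0.33,-0.92,0],[-0.33,-0.92,0],[-0.33,-0.92,0],[-0.33,-0.92,0]],"delta_rot":[[0,0,0],[0,0,0],[0,0,0],[0,0,0]]}' | grep ee_pos; done
python3 w.py -56 -82 125
python3 - <<'E'
from h import *
for n in ("side",):
    c=robot.read_camera(n); i=c["img"][160:370,220:500,::-1]; cv2.imwrite("pics/pre.png",cv2.resize(i,(800,600),interpolation=cv2.INTER_CUBIC))
E
```

```text
ee_pos: [0.4841, -0.0447, 0.2651]
ee_pos: [0.5003, -0.1404, 0.2649]
now sorter mm [-52.9 -79.8 250.9] shift [ 0.03  -0.02   1.259] turn -0.0045965502104053785 t 2.8667 F [0.29212382 0.32018719 0.49188919]
```

View pics/pre.png

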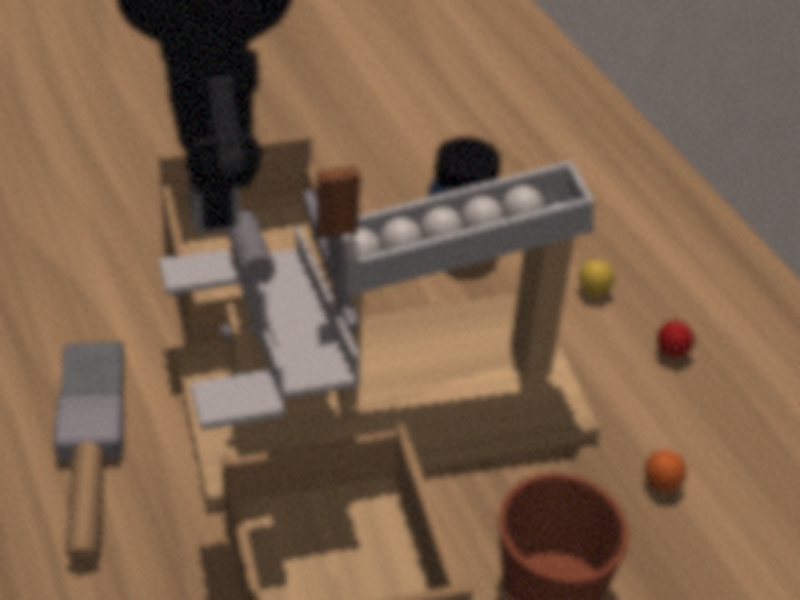

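The picture shows the closed fingertips at crop (215,220), high above the raised right tab at (238,397). The rest of the scene is untouched. Now descend.

```bash
python3 -m creep '{"hand":[0,0,0,0,0],"translation":[[0.03,-0.02,0.3],[0.03,-0.02,0.6],[0.03,-0.02,0.9],[0.03,-0.02,1.0],[0.03,-0.02,1.0]],"delta_rot":[[0,0,0],[0,0,0],[0,0,0],[0,0,0],[0,0,0]]}'
python3 w.py -56 -82 120
python3 -m creep '{"hand":[0,0,0,0,0],"translation":[[0,0,0.1],[0,0,0.2],[0,0,0.3],[0,0,0.35],[0,0,0.4]],"delta_rot":[[0,0,0],[0,0,0],[0,0,0],[0,0,0],[0,0,0]]}'
python3 w.py -56 -82 78
```

```text
clock: 3.33
ee_pos: [0.4957, -0.1368, 0.163]
tool_rot: [-3.141, -0.005, 2.967]
contact_force: [1.2, 0.3, -0.2]
width: -0.0002
finger_force: 0.0
now sorter mm [-58.1 -77.  149. ] shift [-0.023 -0.05   0.289] turn 0.0006297939537814517 t 3.3333 F [ 1.22766418  0.2958145  -0.22229896]
clock: 3.75
ee_pos: [0.4969, -0.1391, 0.1249]
tool_rot: [3.142, -0.0, 2.965]
contact_force: [-0.2, -0.7, 1.5]
width: -0.0003
finger_force: 0.2
now sorter mm [-56.5 -79.1 110.9] shift [-0.005 -0.03   0.329] turn -0.0004659512637944414 t 3.75 F [-0.20696203 -0.65310379  1.47861234]
```

```bash
python3 -m creep '{"hand":[0,0,0,0,0,0,0,0],"translation":[[0,0,0.06],[0,0,0.12],[0,0,0.18],[0,0,0.24],[0,0,0.3],[0,0,0.34],[0,0,0.34],[0,0,0.34]],"delta_rot":[[0,0,0],[0,0,0],[0,0,0],[0,0,0],[0,0,0],[0,0,0],[0,0,0],[0,0,0]]}'
python3 w.py -56 -82 78
python3 - <<'E'
from h import *
c=robot.read_camera("side"); i=c["img"][200:370,230:430,::-1]; cv2.imwrite("pics/press.png",cv2.resize(i,(700,595),interpolation=cv2.INTER_CUBIC))
E
```

```text
clock: 4.42
ee_pos: [0.4968, -0.1391, 0.0911]
tool_rot: [-3.142, -0.0, 2.965]
contact_force: [-0.5, 0.4, 0.3]
width: 0.0
finger_force: 0.0
now sorter mm [-56.6 -79.1  77.1] shift [-0.006 -0.029 -0.009] turn -0.000440571506585049 t 4.4167 F [-0.47821251  0.35464652  0.28186186]
```

View pics/press.png

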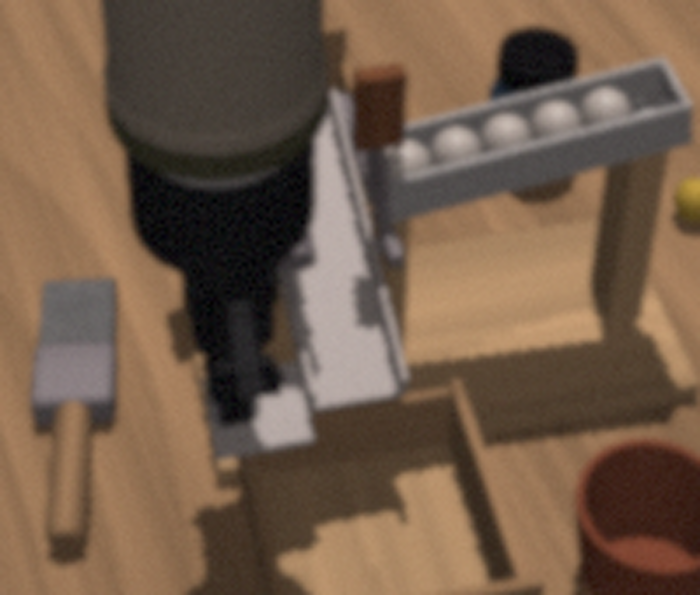

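The gate has rocked over: the right tab at crop (280,415) is down, the force is about zero, and the fingertip hovers above it. Now rise and go to the paddle's −y side.

```bash
python3 -m creep '{"hand":[0,0,0,0,0],"translation":[[0,0,-0.3],[0,0,-0.6],[0,0,-0.9],[0,0,-1.0],[0,0,-1.0]],"delta_rot":[[0,0,0],[0,0,0],[0,0,0],[0,0,0],[0,0,0]]}' | grep ee_pos
python3 -m creep '{"hand":[0,0,0,0],"translation":[[0,0,-0.3],[0,0,-0.5],[0,0,-0.5],[0,0,-0.5]],"delta_rot":[[0,0,0],[0,0,0],[0,0,0],[0,0,0]]}' | grep ee_pos
python3 w.py 28 -40 168
```

```text
ee_pos: [0.4985, -0.1395, 0.1944]
ee_pos: [0.4971, -0.139, 0.2412]
now sorter mm [-56.4 -79.  227.2] shift [-0.843  0.39   0.593] turn -0.0003072651191779257 t 5.2167 F [-0.72683499  0.20414349 -1.22323014]
```

```bash
python3 -m creep '{"hand":[0,0,0,0,0],"translation":[[-0.42,0.18,0],[-0.84,0.36,0],[-0.84,0.38,0],[-0.84,0.38,0],[-0.84,0.38,0]],"delta_rot":[[0,0,0],[0,0,0],[0,0,0],[0,0,0],[0,0,0]]}' | grep ee_pos
python3 -m creep '{"hand":[0,0,0,0,0],"translation":[[0,0,0.2],[0,0,0.4],[0,0,0.59],[0,0,0.59],[0,0,0.59]],"delta_rot":[[0,0,0],[0,0,0],[0,0,0],[0,0,0],[0,0,0]]}'
python3 w.py 28 -20 168
python3 - <<'E'
from h import *
i=[]
c=robot.read_camera("side")["img"][200:370,230:430,::-1]; t=robot.read_camera("top")["img"][150:320,280:460,::-1]
cv2.imwrite("pics/pad.png",np.hstack([cv2.resize(c,(400,340),interpolation=cv2.INTER_CUBIC),cv2.resize(t,(360,340),interpolation=cv2.INTER_CUBIC)]))
E
```

```text
ee_pos: [0.5856, -0.1164, 0.2391]
clock: 6.05
ee_pos: [0.5848, -0.117, 0.1819]
tool_rot: [-3.142, -0.002, 2.964]
contact_force: [0.8, 0.6, 0.3]
width: -0.0
finger_force: 0.0
now sorter mm [ 26.2 -42.  167.9] shift [-0.018  0.22  -0.001] turn -0.0011916451098035006 t 6.05 F [0.78310325 0.59576241 0.30418544]
```

View pics/pad.png

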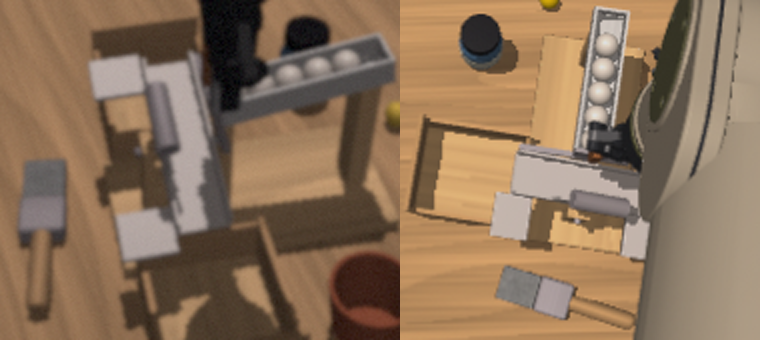

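The gate stays leaned to the right, with the left tab up at (117,77). The finger stands at (235,65), just beside the paddle on its −y side. Now push.

```bash
python3 -m creep '{"hand":[0,0,0,0,0,0],"translation":[[-0.02,0.1,0],[-0.02,0.16,0],[-0.02,0.2,0],[-0.02,0.24,0],[-0.02,0.28,0],[-0.02,0.3,0]],"delta_rot":[[0,0,0],[0,0,0],[0,0,0],[0,0,0],[0,0,0],[0,0,0]]}'
python3 w.py 28 0 168
python3 -m creep '{"hand":[0,0,0,0,0,0,0],"translation":[[0,0.06,0],[0,0.12,0],[0,0.18,0],[0,0.24,0],[0,0.3,0],[0,0.34,0],[0,0.34,0]],"delta_rot":[[0,0,0],[0,0,0],[0,0,0],[0,0,0],[0,0,0],[0,0,0],[0,0,0]]}'
python3 w.py 28 28 168
```

```text
clock: 6.65
ee_pos: [0.5937, -0.0867, 0.1825]
tool_rot: [-3.142, 0.0, 2.966]
contact_force: [0.2, -1.1, 1.7]
width: -0.0003
finger_force: 0.7
now sorter mm [ 29.6 -10.6 168.5] shift [0.016 0.106 0.005] turn -0.00011678415755183098 t 6.65 F [ 0.17480823 -1.14059193  1.72424652]
clock: 7.23
ee_pos: [0.5996, -0.0522, 0.1822]
tool_rot: [3.141, -0.0, 2.967]
contact_force: [0.2, 0.1, -0.3]
width: 0.0002
finger_force: 0.0
now sorter mm [ 29.4  24.4 168.2] shift [0.014 0.036 0.002] turn 0.0006329745233917321 t 7.2333 F [ 0.2157512   0.09505126 -0.29408301]
```

```bash
python3 - <<'E'
from h import *
c=robot.read_camera("side")["img"][190:360,240:440,::-1]; t=robot.read_camera("top")["img"][150:320,280:460,::-1]
cv2.imwrite("pics/pad2.png",np.hstack([cv2.resize(c,(400,340),interpolation=cv2.INTER_CUBIC),cv2.resize(t,(360,340),interpolation=cv2.INTER_CUBIC)]))
E
```

```text
(no output)
```

View pics/pad2.png

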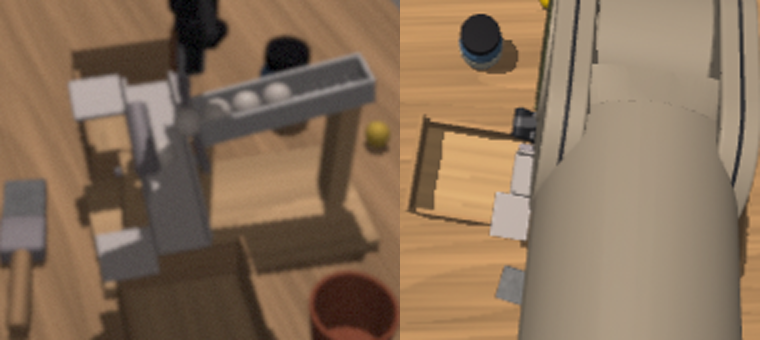

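The balls are running, one at (185,122) leaving the mouth, and the gate holds. Continue to the stop.

```bash
python3 -m creep '{"hand":[0,0,0,0],"translation":[[0,0.03,0],[0,0.06,0],[0,0.08,0],[0,0.08,0]],"delta_rot":[[0,0,0],[0,0,0],[0,0,0],[0,0,0]]}' | grep -E "ee_pos|contact"
python3 -m creep '{"hand":[0,0,0],"translation":[[0,0.02,0],[0,0.04,0],[0,0.04,0]],"delta_rot":[[0,0,0],[0,0,0],[0,0,0]]}' | grep -E "ee_pos|contact"
python3 w.py 28 34 168
```

```text
ee_pos: [0.6008, -0.0453, 0.1822]
contact_force: [-0.4, -0.3, 0.2]
ee_pos: [0.6011, -0.0438, 0.1822]
contact_force: [-1.4, -6.2, 0.3]
now sorter mm [ 29.4  32.9 168.2] shift [0.014 0.011 0.002] turn -0.0015630203754760019 t 7.9167 F [-1.41418243 -6.19696615  0.34913076]
```

```bash
python3 -m creep '{"hand":[0,0,0],"translation":[[0,0.02,0],[0,0.03,0],[0,0.03,0]],"delta_rot":[[0,0,0],[0,0,0],[0,0,0]]}' | grep -E "ee_pos|contact"
python3 -m creep '{"hand":[0,0,0,0],"translation":[[0,-0.1,0],[0,-0.25,0],[0,-0.25,0],[0,-0.25,0]],"delta_rot":[[0,0,0],[0,0,0],[0,0,0],[0,0,0]]}' | grep -E "ee_pos|contact"
python3 -m creep '{"hand":[0,0,0,0,0],"translation":[[0,0,-0.3],[0,0,-0.6],[0,0,-0.9],[0,0,-1],[0,0,-1]],"delta_rot":[[0,0,0],[0,0,0],[0,0,0],[0,0,0],[0,0,0]]}' | grep -E "ee_pos|contact"
for i in 1 2; do python3 -m creep '{"hand":[0,0,0,0],"translation":[[0.4,0.4,0],[0.8,0.9,0],[0.8,0.9,0],[0.8,0.9,0]],"delta_rot":[[0,0,0],[0,0,0],[0,0,0],[0,0,0]]}' | grep -E "clock|ee_pos"; done
python3 -m creep '{"hand":[0,0,0,0],"translation":[[0,0.4,0],[0,0.9,0],[0,0.9,0],[0,0.9,0]],"delta_rot":[[0,0,0],[0,0,0],[0,0,0],[0,0,0]]}' | grep -E "clock|ee_pos"
python3 -m creep '{"hand":[0,0,0,0,0,0,0,0,0,0],"translation":[[0,0,0],[0,0,0],[0,0,0],[0,0,0],[0,0,0],[0,0,0],[0,0,0],[0,0,0],[0,0,0],[0,0,0]],"delta_rot":[[0,0,0],[0,0,0],[0,0,0],[0,0,0],[0,0,0],[0,0,0],[0,0,0],[0,0,0],[0,0,0],[0,0,0]]}' | grep clock
python3 - <<'E'
from h import *
c=robot.read_camera("side")["img"][190:390,240:460,::-1]; t=robot.read_camera("top")["img"][130:330,270:470,::-1]
cv2.imwrite("pics/end.png",np.hstack([cv2.resize(c,(440,400),interpolation=cv2.INTER_CUBIC),cv2.resize(t,(360,400),interpolation=cv2.INTER_CUBIC)]))
E
```

```text
ee_pos: [0.6011, -0.0436, 0.1823]
contact_force: [-3.1, -13.3, 0.9]
ee_pos: [0.5977, -0.0639, 0.1824]
contact_force: [0.3, 0.7, 0.1]
ee_pos: [0.5992, -0.0625, 0.2854]
contact_force: [0.4, 0.0, 0.6]
clock: 9.25
ee_pos: [0.5317, 0.0475, 0.2809]
clock: 9.58
ee_pos: [0.4676, 0.1495, 0.281]
clock: 9.92
ee_pos: [0.4861, 0.2347, 0.2803]
clock: 10.75
```

View pics/end.png

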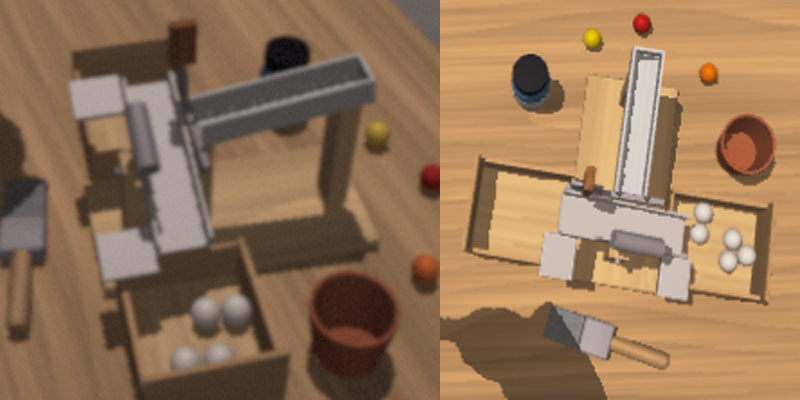

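All five balls are in the right tray, at (703,212), (698,233), (732,240), (728,260) and (747,255). The trough is empty, the shutter is at its stop, and the bystanders have not moved. I'll check that the balls are still, then hand in.

```bash
cat > still.py <<'E'
from h import *
a=robot.read_camera("top")["img"][220:290,380:460].astype(int)
np.save("a%d.npy"%int(robot.state()["clock"]*100),a)
import glob; f=sorted(glob.glob("a*.npy"),key=lambda s:int(s[1:-4])); 
if len(f)>1: d=abs(np.load(f[-1])-np.load(f[-2])).max(2); print(f[-2:],d.max(),(d>40).sum())
E
rm -f a*.npy; for i in 1 2 3; do python3 still.py; python3 -m creep '{"hand":[0,0,0,0,0,0,0,0,0,0],"translation":[[0,0,0],[0,0,0],[0,0,0],[0,0,0],[0,0,0],[0,0,0],[0,0,0],[0,0,0],[0,0,0],[0,0,0]],"delta_rot":[[0,0,0],[0,0,0],[0,0,0],[0,0,0],[0,0,0],[0,0,0],[0,0,0],[0,0,0],[0,0,0],[0,0,0]]}' | grep clock; done; python3 still.py
```

```text
clock: 11.73
['a1090.npy', 'a1178.npy'] 2 0
clock: 12.62
['a1178.npy', 'a1266.npy'] 2 0
clock: 13.5
['a1266.npy', 'a1355.npy'] 2 0
```

```bash
python3 -c "from cell import robot;print(robot.hand_in())"
```

```text
the job is handed in; nothing more can be done
None
```

I rocked the gate over to the right, pushed the shutter open to its stop and left it there; all five porcelain balls ran into the right tray and lie still, the jar, bowl and brush look undisturbed in the final pictures, and I handed the job in at about 13.6 s.

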